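# Release the drive sled with the two-key interlock

## Task

The copy run has finished: bring out the drive sled with its diskette. Put one fingertip on each of the two large square keys near the front edge of the copier's deck, press both down together, and keep them fully down until the sled has slid all the way out through the flap; then let both keys up and draw clear. Press no other key, leave the sled and its diskette to move by themselves, and do not disturb the other things lying about.

Things in the scene. Friction and masses are not known exactly. Their poses are not given: they have to be found in the camera images.
- key_mid (a point): Point midway between the two large square keys of the copier, at the height of their tops when up. The copier is a beige desktop machine, 300 mm deep, 260 mm wide, its flat deck 97 mm above the counter and its front facing the robot. Axes as the copier's: x from its front to its back, y to its left as seen facing its front (the line through the two keys), z up. The front edge of the deck lies 38 mm before this point (-x). The copier is fixed to the counter and does not move.
- key_left_cap: Left large key (+y): a plain square cap, 24 x 24 mm, standing 14 mm proud of the deck when up. Origin: centre of its top face; it moves down with the key. The two keys are alike, one beside the other near the front edge of the deck, 60 mm between centres (36 mm clear between the caps).
- key_right_cap: Right large key (-y), like the left one. Origin: centre of its top face.
- key_left (a joint): Travel of the left large key, m: 0 up, 0.008 fully down (6 mm of the cap then still stands over the deck). Its spring takes about 1 N at the start and 2.7 N at the bottom, so both keys together about 5.5 N; it comes up by itself when let go. Down past 0.0045 it frees its side of the sled.
- key_right (a joint): Travel of the right large key, m: like the left.
- sled (a joint): Travel of the silver steel drive sled, m: 0 latched inside the copier behind the black spring flap in its front, 0.070 all the way out towards the robot. With both keys down its own damped spring drives it out in about 2 to 3 s, pushing the flap (hinged along its top edge, 26 mm tall) up before it; a key let up on the way catches the sled again. Once it is all the way out the keys can come up and lock it there.
- sled_seat (a point): Centre of the floor of the diskette pocket in the sled; moves out with the sled. The sled is 108 mm wide, its floor 47 mm and its side rails 58 mm above the counter. When out, its front lip stands 68 mm before the copier's front.
- drive_sled: The whole sled: diskette pocket, front lip with a finger notch, side rails and the drive behind. Axes as the copier's; its origin lies 97.5 mm behind and 2 mm below the point sled_seat.
- disk_copy: The finished diskette, blue, 94 x 90 x 3.3 mm, lying loose in the sled's pocket, hidden in the copier at the start and carried out by the sled. Origin: centre of its underside.
- small_key0 (a joint): Travel of the right one of three small round keys (diameter 13, 8 mm high, 30 mm apart) in a row on the deck, 54 mm behind the large keys; 0 up, 0.004 pressed. Not part of this job.
- small_key1 (a joint): Travel of the middle one of three small round keys (diameter 13, 8 mm high, 30 mm apart) in a row on the deck, 54 mm behind the large keys; 0 up, 0.004 pressed. Not part of this job.
- small_key2 (a joint): Travel of the left one of three small round keys (diameter 13, 8 mm high, 30 mm apart) in a row on the deck, 54 mm behind the large keys; 0 up, 0.004 pressed. Not part of this job.
- disk_spare: A blue 3.5-inch diskette (94 x 90 x 3.3 mm, 20 g) lying loose on the counter in front of the copier, beside the way of the sled. Origin: centre of its underside. A bystander.
- grommet: A black rubber grommet puck (diameter 44, height 20 mm, 14 mm hole) lying on the copier's deck, behind and to the right of the keys. Origin: centre of its underside. A bystander.
- screwdriver: A small screwdriver (125 mm) lying on the counter in front of the copier, beside the way of the sled. A bystander.
- disk_box: An open yellow plastic disk box (130 x 112 mm, walls 62 mm high, 100 mm with its diskettes) on the counter to one side. Origin: centre of its underside. A bystander.
- mug: A white mug (diameter 80, height 92 mm) on the counter to one side. Origin: centre of its underside. A bystander.
- cleaner: An amber bottle with a black cap (diameter 52, height 130 mm) on the counter to one side. Origin: centre of its underside. A bystander.
- label_roll: A roll of blank labels lying flat (diameter 90, height 36 mm) on the counter to one side. Origin: centre of its underside. A bystander.

How it is judged:
By the outcome, as a careful person would: the job done as asked, in the order asked, and still so for the second after the job is handed in, with the robot touching nothing.
It also fails if it takes over 38 s, if anything falls off the work surface, if the arm or the gripper's body presses on something with over 40 N, if the wrist force passes 120 N, or if a joint passes its speed limit or range.

## Robot

A 6-joint arm with a two-finger parallel gripper is mounted at the origin on the work surface. World frame = base frame: x ahead of the robot, y to its left, z up, the work surface at z = 0. Lengths are in mm, angles in rad, forces in N, time in s.
With the tool pointing down it reaches from about 275 to 1000 mm from the base axis. Payload 8.4 kg.
Tool frame: the origin (TCP) lies at the centre of the arm's flange, where the gripper is bolted on; the fingertips stand r.tip_extent ahead of it and the grasp point (between the pads) lies 155 mm ahead of it (r.tip_extent is the distance from the TCP to the fingertips, in mm); z points along the fingers, y is the direction in which the jaws open and shut (so a half turn about z gives the same grasp; the last joint's range is limited). The gripper opens to 85 mm and grips with 20 to 120 N. Pads are 22 mm wide; open, the fingers measure 114 mm over their backs; the gripper's body (76 mm by 85 mm) begins 54 mm behind the grasp point. The pads swing forward as they close: fully open they stand 13 mm farther back than shut.
Start: joints at [-1.323, 0.353, 1.633, -0, 1.155, -0.002], TCP at [154.505, -605.605, 404.681] pointing down, gripper open.
Joint ranges: [-2.63, 2.63], [-0.92, 2.1], [0.06, 2.66], [-1.3, 4.44], [0, 2.69], [-3.02, 3.02]. Speed limits (rad/s): [2.22, 2.22, 2.79, 3.14, 3.14, 3.14].

## Interface

Orientations are given as [roll, pitch, yaw] about the fixed x, y, z axes, in that order (R = Rz(yaw) Ry(pitch) Rx(roll)).
In Python, from rig import sense, grab_frame, job, r gives the robot as it stands. The module is installed in compiled form; this text tells all that it offers.
- The arm moves only by the shell command python3 -m creep 'ROWS' [FORCE]. ROWS is JSON, a list of rows, each a list of 7 numbers: the turn, a rotation vector about the tool's x, y, z in rad, then the shift along the tool's x, y, z in mm, then the closure, from 0 (fully open) to 1 (shut). In form: [[wx, wy, wz, dx, dy, dz, fingers], ...]. A call has 1 to 10 rows; each row shifts and turns the pose as measured when the row begins, along the tool's axes as they then stand; what a row does not reach is not made up. A row lasts 1/12 s, in which the tool goes at most 41.7 mm and 7.16 degrees, less where a joint would pass 70% of its speed; a pose out of reach is approached as far as the arm can. A call with a gripper value outside its range is refused whole. The fingers move at their own pace and stop on an object; FORCE is the grip in N (left out, the last holds). Time passes only in rows, so rows that do not move let the fingers close. It gives the time, the measured TCP pose, the force and the opening at its end, in the units of the state.
- sense(): the state, without advancing time (a new reading comes with each control period).
- grab_frame(name): name is "scene" or "top"; returns a dict with "color" (480x640x3 uint8, red, green, blue), "mtx" (3x3 intrinsics, pixels), "distortion" ([k1, k2, p1, p2, k3] as OpenCV has them; the pictures are not rectified), "T" (4x4, takes a point from camera to world coordinates). Camera axes: x right, y down, z forward; pixel columns grow to the right and rows downward; lengths in mm; the calibration is good to about 2 mm. A picture is of the moment at which its call begins. There is no depth.
- job.sign_off(): hands the job in, once; it reports no verdict.
The state is a dict: "clock": time; "qpos": joint angles; "qvel": joint speeds; "joint_efforts": joint torques, N m; "eef_pos": TCP position; "tcp_rot": TCP orientation; "contact_force": force on the tool from outside, world axes, zero at the start; "wrist_torque": the same for the moment, N m; "opening": opening from 0.0 (shut) to 1.0 (fully open).
Only numpy, scipy, OpenCV 4.12 (cv2) and the standard library are available. Lean on these libraries where they do the work, as an engineer would, in place of code of your own. Each camera call takes 0.05 s, during which the arm holds its last target.

## Working session

There is one attempt and no reset: what is moved stays moved. The work goes in short steps, Python scripts to look and compute and a shell command to move; the robot and the scene stay as the last step left them, time stands still between calls to the robot, and variables do not carry over. Pictures are saved under pics/ and viewed, and the job is handed in when it is done.

```bash
mkdir -p pics
python3 - <<'E'
from rig import sense, grab_frame, job, r
import cv2
print(sense()); print(r.tip_extent)
for n in("scene","top"):
    f=grab_frame(n); cv2.imwrite(f"pics/{n}0.png",f["color"][:,:,::-1]); print(n,f["mtx"].tolist(),f["distortion"],f["T"].tolist())
E
```

```text
{'clock': 0.0, 'qpos': array([-1.32340764e+00,  3.53673713e-01,  1.63414999e+00,  1.82621309e-07,
        1.15516164e+00, -2.39670378e-03]), 'qvel': array([-0.00192081, -0.00134652, -0.00017805, -0.00048013,  0.00076125,
        0.00089674]), 'joint_efforts': array([-7.49722996e-03, -6.05253839e+01, -3.42063832e+01, -2.55535442e-04,
        9.46454820e-03,  2.02545078e-05]), 'eef_pos': array([ 154.44257205, -605.37736926,  403.93874699]), 'tcp_rot': array([-3.14019997e+00, -3.50483376e-06,  2.49785318e-01]), 'contact_force': array([0.2443408 , 0.32665904, 0.50345823]), 'wrist_torque': array([ 0.00468739,  0.02242415, -0.03196755]), 'opening': 1.0027974982828356}
173.4
scene [[488.387313329567, 0.0, 312.3401326577268], [0.0, 488.387313329567, 242.14506459770416], [0.0, 0.0, 1.0]] [-0.10001762  0.          0.          0.          0.        ] [[-0.5093851522646713, 0.7337544440814018, -0.4495900159513004, 1227.995075373232], [0.8605078771669057, 0.4299030419146539, -0.2733305103464172, 388.9086938746588], [-0.007277361197799366, -0.5261062538530786, -0.8503877055030113, 1348.067758496604], [0.0, 0.0, 0.0, 1.0]]
top [[487.2668358892165, 0.0, 314.6375239927619], [0.0, 487.2668358892165, 240.58181201824505], [0.0, 0.0, 1.0]] [-0.03905081  0.          0.          0.          0.        ] [[0.024043190110102045, -0.993479222081476, 0.11144936205162656, 421.2761569470618], [-0.9997069941733202, -0.024205676928316648, -0.00010490656183601117, 12.817346120459698], [0.00280192974113274, -0.11141418445075572, -0.9937701085728523, 1449.4017348162176], [0.0, 0.0, 0.0, 1.0]]
```

View pics/scene0.png

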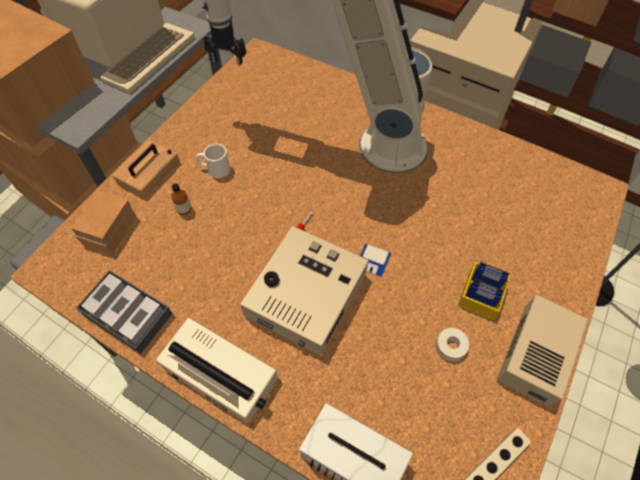

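View pics/top0.png

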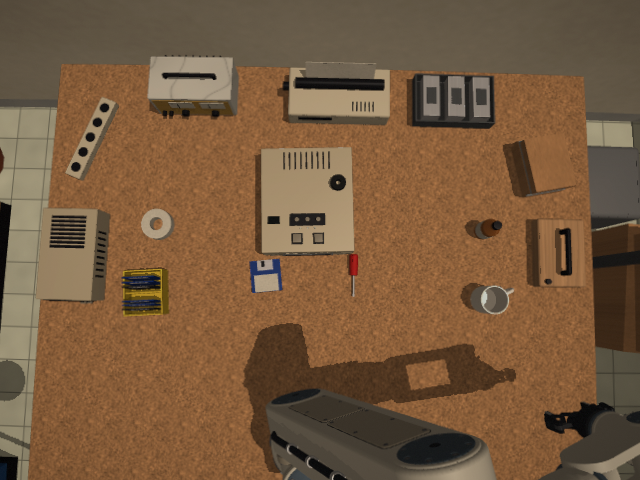

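The top view shows the copier at about (262–354, 148–255). Its two large grey keys are near (297,238) and (318,238), with the front facing down towards the robot. Next I'll take precise measurements.

Run:
```python
import cv2,numpy as np
a=cv2.imread("pics/top0.png")[140:265,250:365]; b=cv2.imread("pics/scene0.png")[220:355,235:375]
A=cv2.resize(a,None,fx=4.5,fy=4.5,interpolation=cv2.INTER_CUBIC)
B=cv2.resize(b,None,fx=4.2,fy=4.2,interpolation=cv2.INTER_CUBIC)
cv2.imwrite("pics/ta.png",A);cv2.imwrite("pics/sb.png",B)
```

```text
(no output)
```

View pics/ta.png

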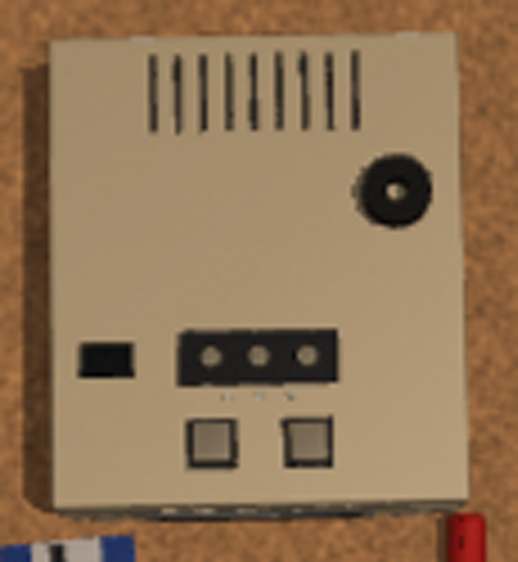

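View pics/sb.png

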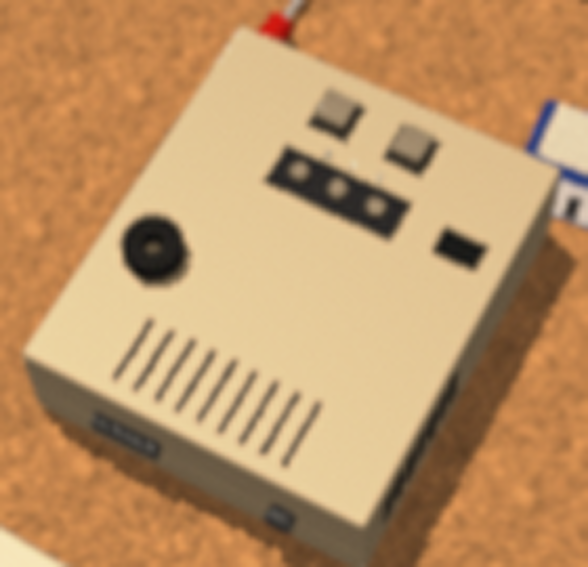

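```bash
cat > h.py <<'E'
import cv2,numpy as np
from rig import grab_frame
def ray(f,px,z):
    n=cv2.undistortPoints(np.array(px,float).reshape(-1,1,2),f["mtx"],np.array(f["distortion"])).reshape(-1,2)
    d=np.c_[n,np.ones(len(n))]@f["T"][:3,:3].T; o=f["T"][:3,3]
    return o+d*((z-o[2])/d[:,2])[:,None]
def proj(f,P):
    T=np.linalg.inv(f["T"]); rv=cv2.Rodrigues(T[:3,:3])[0]
    return cv2.projectPoints(np.array(P,float),rv,T[:3,3],f["mtx"],np.array(f["distortion"]))[0].reshape(-1,2)
E
python3 - <<'E'
from h import *
t=grab_frame("top"); s=grab_frame("scene")
T=lambda p:(np.array(p,float)+.5)/4.5-.5+[250,140]
S=lambda p:(np.array(p,float)+.5)/4.2-.5+[235,220]
np.set_printoptions(precision=1,suppress=True)
print("deck top BL BR FR FL",ray(t,T([[50,40],[456,33],[467,500],[55,505]]),97))
print("deck scene FR FL BL BR",ray(s,S([[240,30],[557,175],[365,525],[28,355]]),97))
print("keys top L,R",ray(t,T([[212,441],[308,440]]),111))
print("keys scene R,L",ray(s,S([[338,108],[412,145]]),111))
print("small top L..R",ray(t,T([[211,356],[259,356],[308,356]]),105))
# refined centroid of caps: greyish (low saturation) pixels
for n,f,reg in(("t",t,(228,248,288,328)),("s",s,(236,264,305,345))):
    c=f["color"].astype(int); y0,y1,x0,x1=reg; sub=c[y0:y1,x0:x1]
    big=cv2.resize(sub.astype(np.uint8),None,fx=8,fy=8,interpolation=cv2.INTER_CUBIC)
    hsv=cv2.cvtColor(big,cv2.COLOR_RGB2HSV); m=((hsv[...,1]<70)&(hsv[...,2]>95)).astype(np.uint8)
    k,l,st,ce=cv2.connectedComponentsWithStats(m)
    for i in range(1,k):
        if st[i,4]>800:
            p=(ce[i]+.5)/8-.5+[x0,y0]; print(n,st[i],p,ray(f,[p],111))
E
```

```text
deck top BL BR FR FL [[833.9 173.1  97. ]
 [844.9 -84.6  97. ]
 [547.1 -96.   97. ]
 [537.8 159.   97. ]]
deck scene FR FL BL BR [[550.7 -96.1  97. ]
 [541.9 159.9  97. ]
 [831.7 172.3  97. ]
 [843.4 -81.   97. ]]
keys top L,R [[578.4  62.4 111. ]
 [580.5   3.4 111. ]]
keys scene R,L [[579.4   4.  111. ]
 [579.4  63.9 111. ]]
small top L..R [[632.2  64.7 105. ]
 [632.9  35.  105. ]
 [633.6   4.6 105. ]]
```

```bash
python3 -m creep '[[0,0,0.106,0,0,0,0.45],[0,0,0.106,0,0,0,0.45],[0,0,0,22,-30,0,0.45],[0,0,0,22,-30,0,0.45],[0,0,0,22,-30,0,0.45],[0,0,0,22,-30,0,0.45],[0,0,0,22,-30,0,0.45],[0,0,0,22,-30,0,0.45],[0,0,0,22,-30,0,0.45],[0,0,0,22,-30,0,0.45]]' 20
```

```text
clock: 1.03
eef_pos: [325.5, -356.0, 401.8]
tcp_rot: [3.141, 0.001, 0.017]
contact_force: [-0.0, -0.8, -1.5]
opening: 0.552
```

```bash
python3 -m creep '[[0,0,-0.02,24,-33,0,0.45],[0,0,0,24,-33,0,0.45],[0,0,0,24,-33,0,0.45],[0,0,0,24,-33,0,0.45],[0,0,0,24,-33,0,0.45],[0,0,0,24,-33,0,0.45],[0,0,0,24,-33,0,0.45],[0,0,0,24,-33,0,0.45],[0,0,0,24,-33,0,0.45],[0,0,0,0,0,0,0.45]]'
python3 - <<'E'
from h import *
from rig import sense
s=sense();print(s["eef_pos"],s["tcp_rot"],s["opening"],s["contact_force"])
for n,(x,y,w,h) in(("top",(220,100,180,180)),("scene",(200,120,220,200))):
    f=grab_frame(n)
    cv2.imwrite(f"pics/{n}1.png",cv2.resize(f["color"][y:y+h,x:x+w,::-1],None,fx=3,fy=3,interpolation=cv2.INTER_CUBIC))
E
```

```text
clock: 1.87
eef_pos: [534.7, -37.5, 402.7]
tcp_rot: [3.141, -0.004, 0.04]
contact_force: [-1.2, -0.6, -0.3]
opening: 0.55
[534.73957657 -37.47381658 402.73605249] [ 3.14107998 -0.0041875   0.0401347 ] 0.5501798914617956 [-1.18817968 -0.64638942 -0.25762287]
```

View pics/scene1.png

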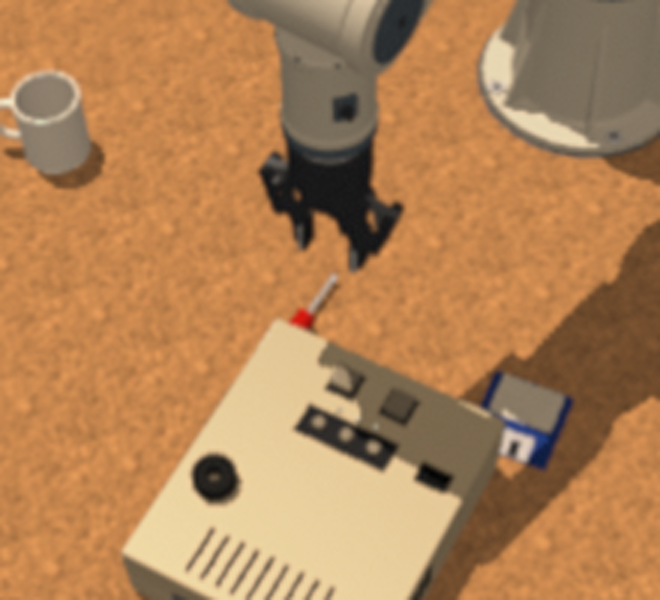

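```bash
python3 -m creep '[[0,0,0,16,-23,0,0.46],[0,0,0,16,-23,0,0.46],[0,0,0,16,-23,10,0.46],[0,0,0,0,0,20,0.46],[0,0,0,0,0,20,0.46],[0,0,0,0,0,20,0.46],[0,0,0,0,0,15,0.46],[0,0,0,0,0,0,0.46]]'
python3 - <<'E'
from h import *
from rig import sense
s=sense();print(s["eef_pos"],s["tcp_rot"],s["opening"],s["contact_force"])
for n,(x,y,w,h) in(("top",(250,170,110,100)),("scene",(250,160,120,120))):
    f=grab_frame(n)
    cv2.imwrite(f"pics/{n}2.png",cv2.resize(f["color"][y:y+h,x:x+w,::-1],None,fx=5,fy=5,interpolation=cv2.INTER_CUBIC))
E
```

```text
clock: 2.63
eef_pos: [575.4, 22.6, 314.7]
tcp_rot: [3.136, 0.0, 0.032]
contact_force: [-1.1, 0.6, -0.3]
opening: 0.542
[575.35825764  22.63674205 314.66909543] [3.13597835e+00 1.33423742e-04 3.18263395e-02] 0.5419638182392232 [-1.09229336  0.60971866 -0.25631356]
```

View pics/scene2.png

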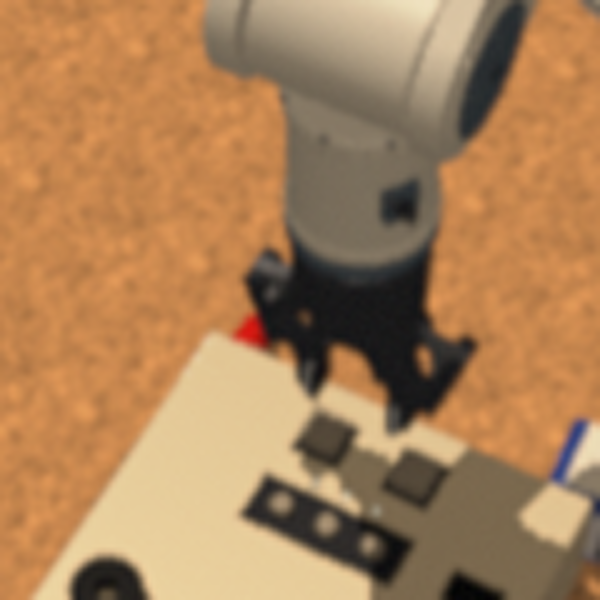

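View pics/top2.png

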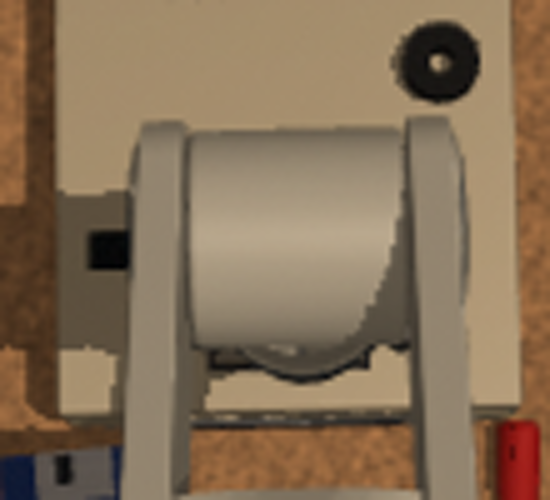

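```bash
python3 -m creep '[[0.005,0,-0.006,5,-10.5,0,0.43],[0,0,0,0,0,6,0.43],[0,0,0,0,0,4,0.43],[0,0,0,0,0,0,0.43],[0,0,0,0,0,0,0.43]]'
python3 - <<'E'
from h import *
from rig import sense
s=sense();print(s["eef_pos"],s["tcp_rot"],s["opening"],s["contact_force"])
f=grab_frame("scene");x,y,w,h=270,200,90,80
cv2.imwrite(f"pics/s3.png",cv2.resize(f["color"][y:y+h,x:x+w,::-1],None,fx=7,fy=7,interpolation=cv2.INTER_CUBIC))
E
```

```text
clock: 3.15
eef_pos: [582.8, 33.0, 311.0]
tcp_rot: [3.142, -0.01, 0.036]
contact_force: [-0.5, -0.1, 0.8]
opening: 0.57
[582.80499948  32.99127834 311.04867705] [ 3.14158332 -0.00983515  0.03625942] 0.570321251079077 [-0.45788629 -0.11716692  0.81542651]
```

View pics/s3.png

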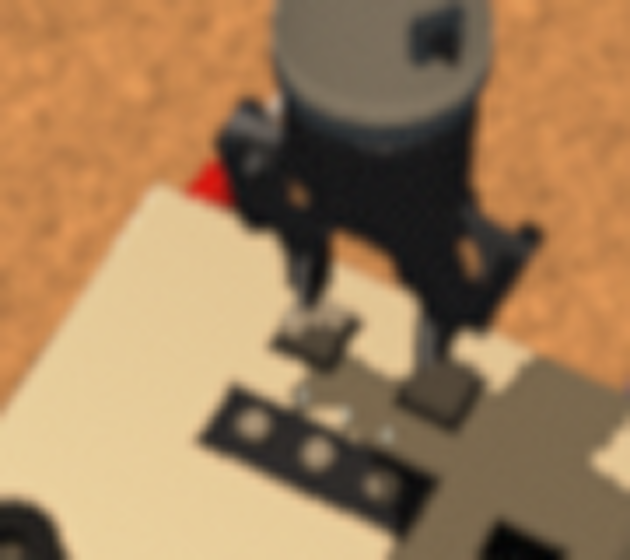

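```bash
python3 -m creep '[[0,-0.01,0,-3,0,0,0.43],[0,0,0,0,0,4,0.43],[0,0,0,0,0,4,0.43],[0,0,0,0,0,4,0.43],[0,0,0,0,0,0,0.43]]'
python3 - <<'E'
from h import *
from rig import sense
s=sense();print(s["eef_pos"],s["tcp_rot"],s["opening"],s["contact_force"])
f=grab_frame("scene");x,y,w,h=270,200,90,80
cv2.imwrite(f"pics/s4.png",cv2.resize(f["color"][y:y+h,x:x+w,::-1],None,fx=7,fy=7,interpolation=cv2.INTER_CUBIC))
E
```

```text
clock: 3.62
eef_pos: [579.4, 32.9, 298.6]
tcp_rot: [3.142, 0.0, 0.036]
contact_force: [-0.4, -0.4, -0.5]
opening: 0.568
[579.38266268  32.88942742 298.56766173] [3.14150326e+00 3.49870673e-04 3.64880186e-02] 0.5684618623099186 [-0.43537072 -0.35891087 -0.46062084]
```

View pics/s4.png

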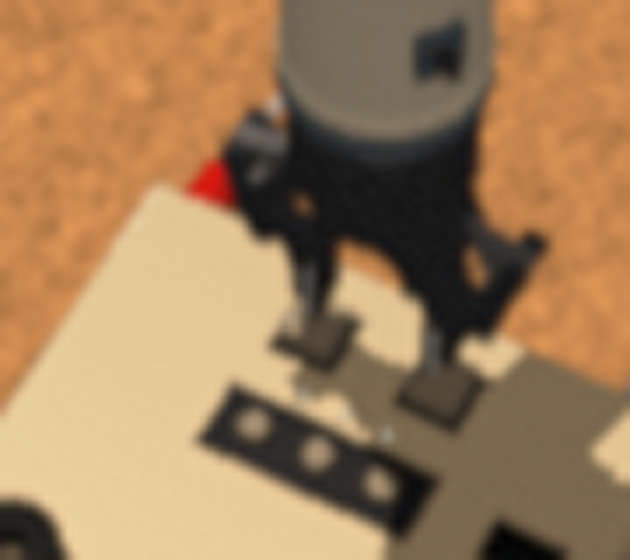

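```bash
python3 -m creep '[[0,0,0,0.5,0,4,0.43],[0,0,0,0.5,0,4,0.43],[0,0,0,0,0,3,0.43],[0,0,0,0,0,2,0.43],[0,0,0,0,0,0,0.43]]'
python3 - <<'E'
from h import *
from rig import sense
s=sense();print(s["eef_pos"],s["tcp_rot"],s["opening"],s["contact_force"],s["wrist_torque"])
f=grab_frame("scene");x,y,w,h=270,200,90,80
cv2.imwrite(f"pics/s5.png",cv2.resize(f["color"][y:y+h,x:x+w,::-1],None,fx=7,fy=7,interpolation=cv2.INTER_CUBIC))
E
```

```text
clock: 4.08
eef_pos: [580.7, 32.9, 284.2]
tcp_rot: [3.141, 0.0, 0.036]
contact_force: [-0.7, -0.4, 0.4]
opening: 0.571
[580.66852686  32.89922864 284.1665494 ] [3.14149233e+00 4.52720773e-04 3.64865042e-02] 0.5713378231281108 [-0.74192542 -0.41508234  0.4307255 ] [ 0.01130718 -0.02343315  0.04363351]
```

View pics/s5.png

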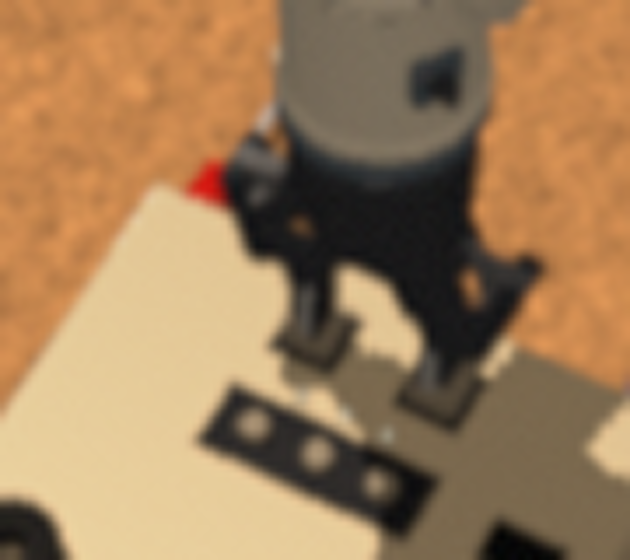

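Both tips are centred over the caps. I'll go down to contact.

```bash
python3 -m creep '[[0,0,0,0,0,2,0.43],[0,0,0,0,0,2,0.43],[0,0,0,0,0,0,0.43]]'; python3 -m creep '[[0,0,0,0,0,2,0.43],[0,0,0,0,0,0,0.43]]';python3 -m creep '[[0,0,0,0,0,2,0.43],[0,0,0,0,0,0,0.43]]'
```

```text
clock: 4.38
eef_pos: [580.9, 32.9, 280.6]
tcp_rot: [3.142, -0.0, 0.036]
contact_force: [-0.7, 0.6, 2.8]
opening: 0.569
clock: 4.55
eef_pos: [580.9, 32.9, 279.1]
tcp_rot: [3.142, -0.0, 0.037]
contact_force: [-0.5, -0.9, 1.9]
opening: 0.571
clock: 4.72
eef_pos: [580.9, 32.9, 277.4]
tcp_rot: [3.142, -0.001, 0.036]
contact_force: [-1.1, 0.4, 2.9]
opening: 0.575
```

```bash
python3 -m creep '[[0,0,0,0,0,2,0.43],[0,0,0,0,0,2,0.43],[0,0,0,0,0,0,0.43]]'; python3 -m creep '[[0,0,0,0,0,2,0.43],[0,0,0,0,0,0,0.43]]';python3 -m creep '[[0,0,0,0,0,1,0.43],[0,0,0,0,0,0,0.43]]'
```

```text
clock: 4.97
eef_pos: [581.0, 32.9, 273.7]
tcp_rot: [3.142, -0.001, 0.036]
contact_force: [-1.9, 0.9, 5.5]
opening: 0.57
clock: 5.13
eef_pos: [581.0, 32.9, 274.0]
tcp_rot: [3.142, -0.001, 0.037]
contact_force: [-2.8, 0.9, 4.5]
opening: 0.572
clock: 5.3
eef_pos: [581.0, 32.9, 273.9]
tcp_rot: [3.142, -0.002, 0.037]
contact_force: [-1.7, -0.2, 5.6]
opening: 0.569
```

```bash
python3 -m creep '[[0,0,0,0,0,2,0.43],[0,0,0,0,0,2,0.43],[0,0,0,0,0,2,0.43],[0,0,0,0,0,2,0.43]]'
python3 - <<'E'
from h import *
from rig import sense
s=sense();print(s["clock"],s["eef_pos"],s["tcp_rot"],s["contact_force"],s["wrist_torque"])
f=grab_frame("scene");x,y,w,h=250,180,140,110
t=grab_frame("top")
cv2.imwrite(f"pics/t6.png",cv2.resize(t["color"][160:300,230:380,::-1],None,fx=4,fy=4,interpolation=cv2.INTER_CUBIC))
cv2.imwrite(f"pics/s6.png",cv2.resize(f["color"][y:y+h,x:x+w,::-1],None,fx=5,fy=5,interpolation=cv2.INTER_CUBIC))
E
```

```text
clock: 5.63
eef_pos: [581.0, 32.9, 273.4]
tcp_rot: [3.142, -0.002, 0.037]
contact_force: [-10.1, 0.2, 25.8]
opening: 0.568
5.6333 [581.02649559  32.94395944 273.37946701] [ 3.14153111e+00 -2.07238154e-03  3.65575876e-02] [-10.10201153   0.17000132  25.75081593] [-0.0882713   1.68243307 -0.0437248 ]
```

View pics/s6.png

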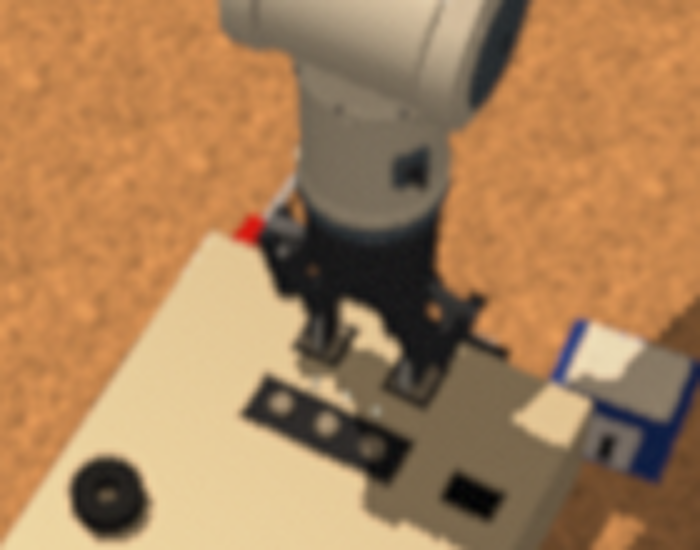

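View pics/t6.png

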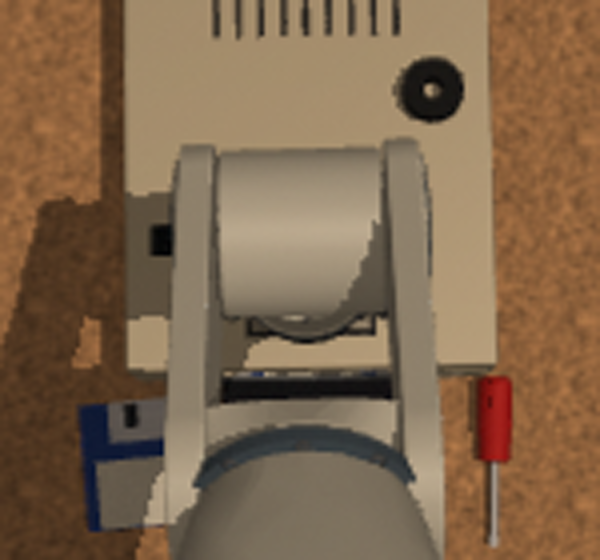

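The keys are at their stop and the flap is lifting (a dark band shows at the front edge). I'll keep pressing, slightly softer.

```bash
python3 -m creep '[[0,0,0,0,0,1,0.43],[0,0,0,0,0,1,0.43],[0,0,0,0,0,1,0.43],[0,0,0,0,0,1,0.43],[0,0,0,0,0,1,0.43],[0,0,0,0,0,1,0.43],[0,0,0,0,0,1,0.43],[0,0,0,0,0,1,0.43],[0,0,0,0,0,1,0.43],[0,0,0,0,0,1,0.43]]'; python3 -m creep '[[0,0,0,0,0,1.5,0.43],[0,0,0,0,0,1.5,0.43],[0,0,0,0,0,1.5,0.43],[0,0,0,0,0,1.5,0.43],[0,0,0,0,0,1.5,0.43],[0,0,0,0,0,1.5,0.43],[0,0,0,0,0,1.5,0.43],[0,0,0,0,0,1.5,0.43],[0,0,0,0,0,1.5,0.43],[0,0,0,0,0,1.5,0.43]]'
python3 - <<'E'
from h import *
f=grab_frame("scene");x,y,w,h=250,180,140,110
t=grab_frame("top")
cv2.imwrite(f"pics/t7.png",cv2.resize(t["color"][160:300,230:380,::-1],None,fx=4,fy=4,interpolation=cv2.INTER_CUBIC))
cv2.imwrite(f"pics/s7.png",cv2.resize(f["color"][y:y+h,x:x+w,::-1],None,fx=5,fy=5,interpolation=cv2.INTER_CUBIC))
E
```

```text
clock: 6.57
eef_pos: [580.7, 32.9, 273.5]
tcp_rot: [3.142, -0.004, 0.036]
contact_force: [-6.7, -1.1, 17.6]
opening: 0.571
clock: 7.4
eef_pos: [580.4, 32.9, 273.4]
tcp_rot: [3.142, -0.006, 0.037]
contact_force: [-8.1, 0.4, 22.1]
opening: 0.57
```

View pics/s7.png

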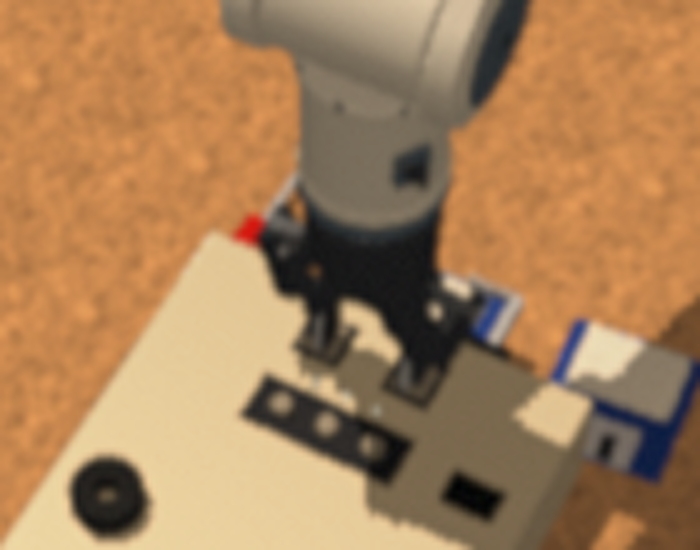

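View pics/t7.png

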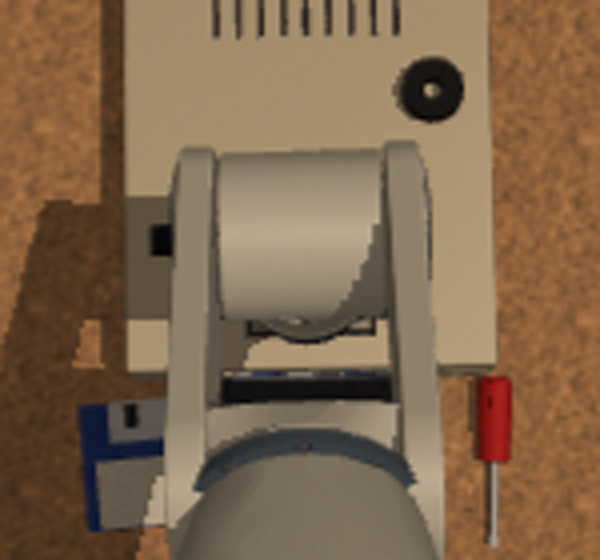

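The scene view shows the sled and its blue diskette coming out at about (500,310). I'll hold further and check that it has stopped.

```bash
python3 -m creep '[[0,-0.001,0,0,0,1.5,0.43],[0,-0.001,0,0,0,1.5,0.43],[0,-0.001,0,0,0,1.5,0.43],[0,-0.001,0,0,0,1.5,0.43],[0,-0.001,0,0,0,1.5,0.43],[0,0,0,0,0,1.5,0.43],[0,0,0,0,0,1.5,0.43],[0,0,0,0,0,1.5,0.43],[0,0,0,0,0,1.5,0.43],[0,0,0,0,0,1.5,0.43]]'
python3 - <<'E'
from h import *
f=grab_frame("scene");cv2.imwrite("pics/f8.png",f["color"][:,:,::-1])
E
python3 -m creep '[[0,0,0,0,0,1.5,0.43],[0,0,0,0,0,1.5,0.43],[0,0,0,0,0,1.5,0.43],[0,0,0,0,0,1.5,0.43],[0,0,0,0,0,1.5,0.43],[0,0,0,0,0,1.5,0.43],[0,0,0,0,0,1.5,0.43],[0,0,0,0,0,1.5,0.43],[0,0,0,0,0,1.5,0.43],[0,0,0,0,0,1.5,0.43]]'
python3 - <<'E'
from h import *
f=grab_frame("scene");cv2.imwrite("pics/f9.png",f["color"][:,:,::-1])
a=cv2.imread("pics/f8.png");b=cv2.imread("pics/f9.png")
d=cv2.absdiff(a,b).max(2); print((d>15).sum(), np.argwhere(d>15)[:10].tolist())
x,y,w,h=300,200,100,80
cv2.imwrite("pics/s9.png",cv2.resize(b[y:y+h,x:x+w],None,fx=7,fy=7,interpolation=cv2.INTER_CUBIC))
# predicted: lip front at 68 before copier front; y +-54 ; z=58; rel key mid (580,33.3), yaw .037
c,s=np.cos(.037),np.sin(.037)
P=[[580+c*u-s*v,33.3+s*u+c*v,z] for u,v,z in((-106,54,50),(-106,-54,50),(-38,54,58))]
print(((proj(f,P)-[x,y]+.5)*7).round(), proj(f,P).round(1))
E
```

```text
clock: 8.33
eef_pos: [580.6, 32.9, 273.4]
tcp_rot: [-3.142, -0.004, 0.037]
contact_force: [-7.5, -0.3, 21.3]
opening: 0.57
clock: 9.22
eef_pos: [580.2, 32.9, 273.4]
tcp_rot: [-3.142, -0.006, 0.037]
contact_force: [-7.4, -0.8, 22.3]
opening: 0.569
109 [[49, 395], [90, 348], [91, 354], [94, 344], [95, 337], [95, 338], [97, 342], [97, 343], [97, 353], [97, 354]]
[[384. 292.]
 [170. 196.]
 [317. 399.]] [[354.4 241.2]
 [323.9 227.5]
 [344.8 256.4]]
```

View pics/s9.png

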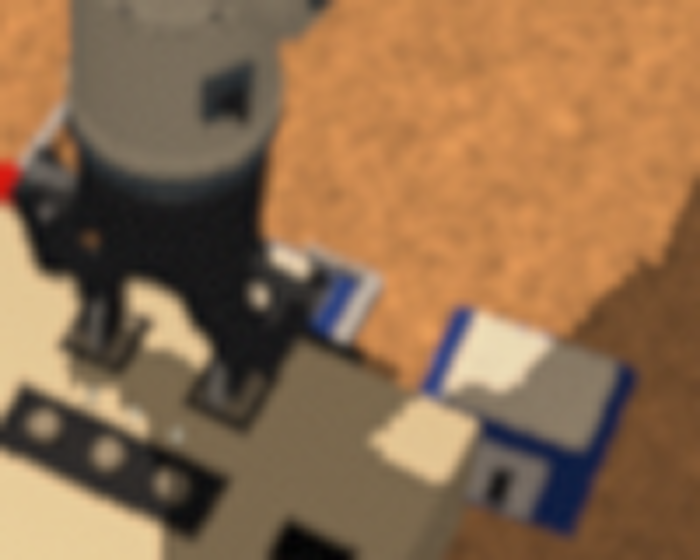

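The sled's front-left corner sits at about (382,275), which matches the prediction for fully out, and it has stopped. Now I'll let both keys up evenly and draw clear.

```bash
python3 -m creep '[[0,0,0,0,0,-3,0.43],[0,0,0,0,0,-4,0.43],[0,0,0,0,0,-5,0.43],[0,0,0,0,0,-8,0.43],[0,0,0,0,0,-12,0.43],[0,0,0,0,0,-20,0.43],[0,0,0,0,0,-25,0.43],[0,0,0,0,0,-25,0.43],[0,0,0,0,0,-25,0.43],[0,0,0,0,0,0,0.43]]'
python3 -m creep '[[0,0,0,-15,30,0,0.43],[0,0,0,-15,30,0,0.43],[0,0,0,-15,30,0,0.43],[0,0,0,-15,30,0,0.43],[0,0,0,-15,30,0,0.43],[0,0,0,-15,30,0,0.43],[0,0,0,-15,30,0,0.43],[0,0,0,-15,30,0,0.43],[0,0,0,-15,30,0,0.43],[0,0,0,0,0,0,0.43]]'
python3 - <<'E'
from h import *
f=grab_frame("scene");b=f["color"][:,:,::-1];t=grab_frame("top")["color"][:,:,::-1]
cv2.imwrite("pics/s10.png",cv2.resize(b[190:350,230:400],None,fx=3.5,fy=3.5,interpolation=cv2.INTER_CUBIC))
cv2.imwrite("pics/t10.png",cv2.resize(t[140:310,230:400],None,fx=3.5,fy=3.5,interpolation=cv2.INTER_CUBIC))
E
```

```text
clock: 10.1
eef_pos: [579.0, 32.8, 408.3]
tcp_rot: [3.142, -0.004, 0.037]
contact_force: [1.0, 0.3, 1.0]
opening: 0.57
clock: 10.93
eef_pos: [449.2, -251.1, 413.2]
tcp_rot: [3.14, -0.015, 0.044]
contact_force: [0.4, -0.9, 0.4]
opening: 0.569
```

View pics/s10.png

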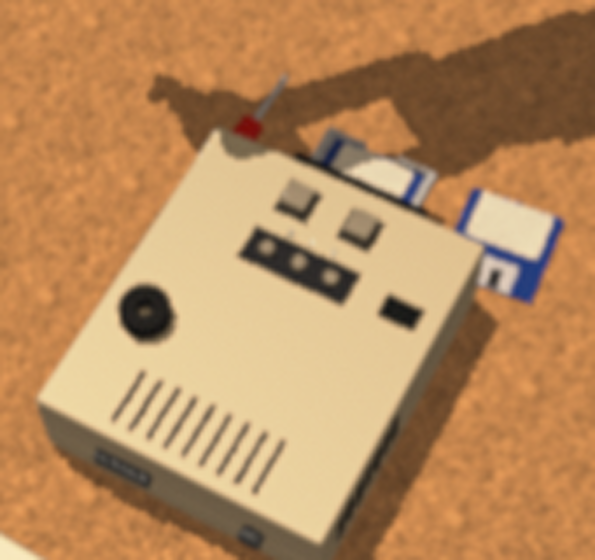

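View pics/t10.png

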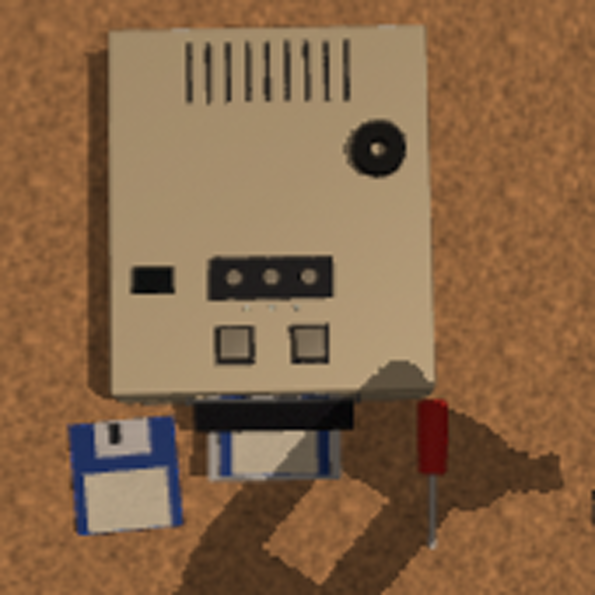

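Run:
```python
from h import *
from rig import job,sense
t=grab_frame("top")
p=(np.array([[210,479],[338,479],[274,479]])+.5)/3.5-.5+[230,140]
P=ray(t,p,55);print(P.round(1))
c,s=np.cos(.037),np.sin(.037);d=P[:,:2]-[580,33.3]
print("ahead of copier front",(-(d@[c,s])-38).round(1))
z=sense();print(z["clock"],np.abs(z["qvel"]).max(),z["contact_force"])
```

```text
[[472.7  81.6  55. ]
 [475.2 -22.9  55. ]
 [474.   29.3  55. ]]
ahead of copier front [67.4 68.8 68.1]
11.0833 0.029105146420740587 [-0.29663977  0.00588231  0.5806968 ]
```

The lip stands 68 mm ahead of the copier's front, so the sled is fully out. Both keys are up and nothing else appears moved.

```bash
python3 -m creep '[[0,0,0,0,0,0,0.43],[0,0,0,0,0,0,0.43]]'; python3 -c "
from rig import job
job.sign_off()"
```

```text
clock: 11.25
eef_pos: [451.9, -245.7, 413.1]
tcp_rot: [-3.141, -0.016, 0.046]
contact_force: [0.8, 0.6, -0.7]
opening: 0.568
the job is handed in; nothing more can be done
```

The drive sled is all the way out with its diskette in the pocket, and the job is handed in at about 11.3 s.

I put one fingertip on each large key, with the jaws set so the tips stood about 60 mm apart, and pressed both down together. I held them at their stop for about 4 s at roughly 20 N in total (26 N at most in the readings), until the sled had stopped. Then I let both up straight and drew clear.

**Last checks:**
- **Sled:** its lip measured about 68 mm ahead of the copier's front, which matches fully out.
- **Keys:** the last pictures show both large keys up and the small keys looking untouched.
- **Bystanders:** the grommet, screwdriver and spare diskette are where they were. I did not compare the mug, bottle, disk box and label roll against the first pictures at the end. The fingertips passed over that side at about 230 mm, above all of them.
- **Contact:** the force reading was near zero at hand-in, so the robot was touching nothing.

No check failed or disagreed.

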